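# Eject the finished coupling hub and tally it with the advance lever

### The job

Book out the finished hub: push the nest's red ejector knob all the way in so that the hub slides out of its channel, upright, into the catch tray (push it with the ejector only, do not touch the hub), and let the ejector spring back. Then swing the tally's red-posted lever round until it comes up firmly against its orange stop peg, hold it there a moment without forcing it, and let it spring back to rest. Leave the motor, the nozzle and the screwdriver where they are.

Things in the scene. Friction and masses are not known exactly. Their poses are not given: they have to be found in the camera images.
- nest: blue and aluminium nest on a 166 x 92 x 12 mm plate (rear edge x = -53 mm). Origin on the bench; local +x = eject direction, z up. Channel walls 41 mm apart, 26 mm high over the plate, x = -40 to 15 mm, with a sprung brass leaf; then the catch tray, level with the channel floor, x = 20 to 108 mm, 82 mm wide, rim 16 mm. Grey back block, top 48 mm over the bench, ends at x = -52 mm
- ejector_knob (a point): centre of the rear (pushing) face of the red ejector knob, a disc 30 mm across and 12 mm thick, its axis 28 mm above the bench along the nest's x; 104 mm behind the nest's origin when out; the face looks to the nest's -x
- ejector (a joint): travel of the ejector towards the nest's +x, m: 0 out, 0.045 fully in; its spring takes about 3 N at first, 7 N at the end, and the leaf adds some
- hub: dark steel coupling hub, 36 mm across and 20 mm high with a 20 mm boss up to 34 mm, 150 g, standing in the nest's channel; origin at the centre of its underside, z up its axis
- tally: grey tally counter bolted to the bench, 116 x 108 x 45 mm, four white number windows in its -x face. Origin on the bench under the lever's vertical pivot
- quadrant: aluminium plate, 104 mm across, on top of the tally; origin on the bench under the pivot. Carries the orange stop peg, 10 mm across, 45 mm from the pivot, top 68 mm above the bench, in the path of the lever's bar. Where along the arc it is clamped differs each time (it stops the lever somewhere from 0.7 to 1.6 rad) and is not reported: feel for it or look
- lever (a joint): angle of the tally's lever, rad: 0 at rest, growing as it is swung counter-clockwise seen from above; its spring drives it back to 0
- lever_post (a point): middle of the red upright post at the lever's end, 14 mm across, from 64 to 104 mm above the bench (this point 84 mm up), 80 mm from the vertical pivot. The lever is a steel bar 14 mm wide, 56 to 64 mm above the bench; swinging takes about 3 N at the post at first, 6 N far round
- motor: bystander: black motor can 54 mm across, 62 mm high, origin at its underside
- nozzle: bystander: white plastic nozzle cap 34 mm across, 45 mm high, origin at its underside
- driver: bystander: red-handled screwdriver lying on the bench

How it is judged:
On the way, in this order (a step that is already met when the one before it is completed fails the run):
1. the ejector is pushed fully in (over 42 mm) and the hub is wholly out of the channel (value of joint ejector above 0.042 m and x of hub in the frame of nest above 0.034 m), for 0.1 s.
2. the ejector is let out again, with the lever still at rest (value of joint ejector below 0.003 m and value of joint lever below 0.06 rad), for 0.1 s.
3. the lever is held against the stop peg with at least 4 N (contact force between lever and quadrant above 4 N), for 0.2 s.
At the end, for the whole second after the job is handed in: the hub stands upright (within 7 degrees) and still on the floor of the catch tray, wholly beyond the channel (its centre at least 34 mm from the nest's origin along its x); the ejector is back out within 3 mm and the lever back at rest within 0.05 rad (value of joint lever below 0.05 rad and value of joint ejector below 0.003 m and x of hub in the frame of nest between 0.034 and 0.1 m and y of hub in the frame of nest between -0.04 and 0.04 m and z of hub in the frame of nest below 0.016 m and angle between hub's own z axis and vertical below 0.12 rad and linear speed of hub below 0.01 m/s); the robot touches nothing.
It fails at once if the robot touches the hub (contact force between any of the fingers, the arm and hub above 0.5 N).
It fails at once if the lever is forced: more than 45 N between lever and stop (contact force between lever and quadrant above 45 N).
It fails at once if a bystander is moved more than 20 mm (distance of any of motor, nozzle, driver from where it was at the start of the episode above 0.02 m).
It also fails if it takes over 64 s, if anything falls off the work surface, if the arm or the gripper's body presses on something with over 40 N, if the wrist force passes 120 N, or if a joint passes its speed limit or range.

### The arm

A 6-joint arm with a two-finger parallel gripper is mounted at the origin on the work surface. World frame = base frame: x ahead of the robot, y to its left, z up, the work surface at z = 0. Lengths are in m, angles in rad, forces in N, time in s.
With the tool pointing down it reaches from about 0.25 to 0.725 m from the base axis. Payload 4 kg.
Tool frame: the origin (TCP) lies on the centre line of the jaws, within the pads' length; the fingertips stand 22 mm ahead of it and the grasp point (between the pads) lies 3 mm ahead of it; z points along the fingers, y is the line along which they close (so a half turn about z gives the same grasp; the last joint's range is limited). The gripper opens to 85 mm and grips with 20 to 120 N. Pads are 22 mm wide; open, the fingers measure 114 mm over their backs; the gripper's body (76 mm by 85 mm) begins 54 mm behind the grasp point. The pads swing forward as they close: fully open they stand 13 mm farther back than shut.
Start: joints at [1.313, 0.241, 0.005, 1.335, 0, 1.571], TCP at [0.127, 0.483, 0.253] pointing down, gripper open.
Joint ranges: [-2.72, 2.72], [-1.05, 1.87], [-1.09, 1.28], [-1.99, 2.15], [-1.42, 1.44], [-3.14, 3.14]. Speed limits (rad/s): [2.79, 2.79, 3.14, 3.14, 3.14, 3.14].

### API

Orientations are given as a 3x3 rotation matrix whose columns are the frame's x, y, z axes.
In Python, from bench import arm gives the robot as it stands.
- The arm moves only by the shell command python3 -m pendant 'ROWS'. ROWS is text: rows parted by semicolons, each of 7 numbers parted by spaces: the shift along the tool's x, y, z each as a share of 400 mm, from -1 to 1, then the turn, a rotation vector about the tool's x, y, z each as a share of pi rad, from -1 to 1, then the finger opening in mm, from 0 to 85.4. A call has 1 to 5 rows; each row is the pose to reach, as a shift and turn from the pose commanded when the call began, along the tool's axes at that moment, turning the shorter way round; what a row does not reach only later rows make up. A row lasts 1/8 s, in which the tool goes at most 62.5 mm and 10.7 degrees, less where a joint would pass 70% of its speed; a pose out of reach is approached as far as the arm can. A call with a number of a shift or a turn outside -1 to 1 is refused whole. A call with a gripper value outside its range is refused whole. The fingers move at their own pace and stop on an object; the grip force is fixed at half the most. Time passes only in rows, so rows that repeat a pose let the fingers close. It gives the time, the measured TCP pose, the force, the opening and the grip force at its end, in the units of the state.
- arm.get_state(): the state, without advancing time (a new reading comes with each control period).
- arm.grab_frame(name): name is "side" or "top"; returns (picture, depth): 420x560x3 uint8, blue, green, red; 420x560 float32, m along the optical axis (not along the pixel's ray), 0 where there is no reading.
- arm.camera_params(name): a dict with "fov_y" (degrees; the focal length in pixels is half the picture's height over the tangent of half this angle, whatever the lens; pixels are square), "cx", "cy" (the principal point, pixels), "k1" (the pictures are not rectified: a ray, as slopes to the right and down, at radius r is drawn at 1 + k1 r^2 times it, then the intrinsics apply), "xyz" and "attitude" of the camera in the world. Camera axes: x right, y down, z forward; pixel columns grow to the right and rows downward; lengths in m; the calibration is good to about 2 mm. A picture is of the moment at which its call begins. camera_params takes no time and is no camera call.
- arm.sign_off(): hands the job in; it is judged then, once.
The state is a dict: "clock": time; "q": joint angles; "qd": joint speeds; "tau": joint torques, N m; "tcp_pos": TCP position; "tcp_rot": TCP orientation; "contact_force": force on the tool from outside, world axes, zero at the start; "moment": the same for the moment, N m; "width": opening from 0.0 (shut) to 1.0 (fully open); "gripper_force": force on a finger pad.
Only numpy, scipy, OpenCV 4.12 (cv2) and the standard library are available. Lean on these libraries where they do the work, as an engineer would, in place of code of your own. Each camera call takes 0.05 s, during which the arm holds its last target. There are 200 camera calls.

## Working session

There is one attempt and no reset: what is moved stays moved. The work goes in short steps, Python scripts to look and compute and a shell command to move; the robot and the scene stay as the last step left them, time stands still between calls to the robot, and variables do not carry over. Pictures are saved under pics/ and viewed, at most 10 in all, crops included, and the job is handed in when it is done.

```bash
mkdir -p pics; ls; cat > h.py <<'E'
import numpy as np, cv2
from bench import arm
def rays(n,uv):
    p=arm.camera_params(n); f=210/np.tan(np.radians(p["fov_y"])/2)
    K=np.array([[f,0,p["cx"]],[0,f,p["cy"]],[0,0,1]])
    u=cv2.undistortPoints(np.float64(uv).reshape(-1,1,2),K,np.array([p["k1"],0,0,0.]))[:,0]
    return np.c_[u,np.ones(len(u))]@np.array(p["attitude"]).T, np.array(p["xyz"])
def on_plane(n,uv,z):
    d,o=rays(n,uv); return o+d*((z-o[2])/d[:,2])[:,None]
def at_depth(n,uv,D):
    d,o=rays(n,uv); return o+d*np.asarray(D)[:,None]
E
python3 - <<'E'
from h import *
for n in("side","top"):
    im,d=arm.grab_frame(n); cv2.imwrite(f"pics/{n}0.png",im); np.savez(f"pics/{n}0.npz",im=im,d=d); print(n,arm.camera_params(n))
s=arm.get_state();print(s)
E
```

```text
pics
side {'fov_y': 49.24896304618278, 'cx': 273.57809252436135, 'cy': 208.83800828633113, 'k1': -0.1270335895951109, 'xyz': array([ 0.06361305, -0.56559436,  0.61099234]), 'attitude': array([[ 0.81121512, -0.32036909,  0.48917652],
       [-0.58470114, -0.45498103,  0.67165232],
       [ 0.0073894 , -0.83087659, -0.55640767]])}
top {'fov_y': 54.481685027052116, 'cx': 277.5962711388597, 'cy': 204.17317779248216, 'k1': -0.05221681347616519, 'xyz': array([0.52686409, 0.07865992, 0.85016785]), 'attitude': array([[ 0.02357863, -0.99959651,  0.01583849],
       [-0.99969558, -0.02369019, -0.00689328],
       [ 0.00726572, -0.01567114, -0.9998508 ]])}
{'clock': 0.1, 'q': array([1.31302874e+00, 2.41345487e-01, 3.85336524e-03, 1.33524401e+00,
       2.34019204e-05, 1.57075575e+00]), 'qd': array([-0.00113044, -0.0018096 ,  0.00276389,  0.00097256, -0.00023342,
       -0.00018092]), 'tau': array([ 7.18613519e-04, -3.73137367e+01,  2.53009969e+01,  1.08747755e-02,
       -8.73124879e-07, -5.72258486e-06]), 'tcp_pos': array([0.12731629, 0.48295668, 0.25249592]), 'tcp_rot': array([[-9.66971813e-01,  2.54882808e-01, -5.17128752e-04],
       [ 2.54883332e-01,  9.66970005e-01, -1.86975104e-03],
       [ 2.34805969e-05, -1.93980405e-03, -9.99998118e-01]]), 'contact_force': array([ 0.2394043 ,  0.30886966, -0.67258546]), 'moment': array([0.01711692, 0.01813882, 0.02281286]), 'gripper_force': 0.0, 'width': 1.0008473368549728}
```

View pics/side0.png

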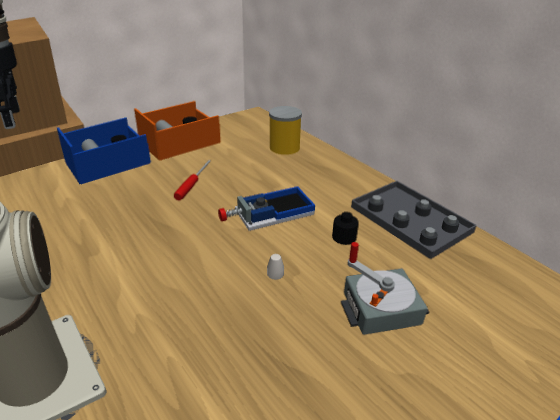

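View pics/top0.png

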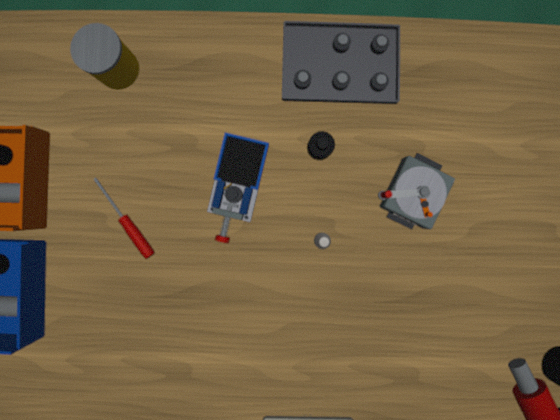

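The pictures show the nest with its knob at top px (222,239) and its tray toward (243,155). The tally is at (418,191), with its red post at (387,194), pivot at (424,191) and an orange peg near (425,206). Next I'll measure these points.

```bash
python3 - <<'E'
from h import *
z=np.load("pics/top0.npz");im,d=z["im"],z["d"]
a=cv2.resize(im[125:250,190:290],None,fx=4,fy=4,interpolation=cv2.INTER_CUBIC);b=cv2.resize(im[135:235+25,365:465],None,fx=4,fy=4,interpolation=cv2.INTER_CUBIC)
cv2.imwrite("pics/crop.png",np.hstack([a,b]))
for n in("top","side"):
    z=np.load(f"pics/{n}0.npz");im,d=z["im"],z["d"]
    h=cv2.cvtColor(im,cv2.COLOR_BGR2HSV)
    red=(((h[...,0]<5)|(h[...,0]>174))&(h[...,1]>170)&(h[...,2]>60)).astype(np.uint8)
    org=((h[...,0]>=6)&(h[...,0]<16)&(h[...,1]>190)&(h[...,2]>120)).astype(np.uint8)
    blue=((h[...,0]>105)&(h[...,0]<125)&(h[...,1]>150)).astype(np.uint8)
    for nm,m in(("red",red),("org",org),("blue",blue)):
        k,l,st,c=cv2.connectedComponentsWithStats(m)
        for i in range(1,k):
            if st[i,4]>12:
                P=on_plane(n,[c[i]],{"red":.028,"org":.06,"blue":.03}[nm])[0]
                ys,xs=np.where((l==i)&(d>0)); Q=at_depth(n,np.c_[xs,ys],d[ys,xs]) if len(xs) else np.zeros((1,3))
                print(n,nm,st[i],c[i].round(1),P.round(3),"depth med",np.median(Q,0).round(3),"min",Q.min(0).round(3),"max",Q.max(0).round(3))
E
```

```text
top red [384 191   7   7  36] [387.3 193.9] [ 0.566 -0.149  0.028] depth med [ 0.562 -0.128  0.102] min [ 0.557 -0.133  0.093] max [ 0.568 -0.124  0.106]
top red [119 216  35  42 496] [136.  236.4] [0.468 0.358 0.028] depth med [0.466 0.36  0.022] min [0.426 0.326 0.011] max [0.508 0.396 0.027]
top red [216 236  13   7  60] [221.9 238.6] [0.468 0.183 0.028] depth med [0.468 0.182 0.039] min [0.462 0.171 0.031] max [0.474 0.194 0.042]
top red [519 386  41  34 832] [540.4 406.8] [ 0.13  -0.485  0.028] depth med [ 0.146 -0.461  0.063] min [ 0.11  -0.529  0.022] max [ 0.185 -0.426  0.07 ]
top org [   0  125   25  104 1568] [ 12.8 175.1] [0.584 0.598 0.06 ] depth med [0.595 0.632 0.004] min [ 0.482  0.559 -0.001] max [0.683 0.668 0.09 ]
top org [423 207   9   9  34] [426.8 211.4] [ 0.532 -0.219  0.06 ] depth med [ 0.533 -0.22   0.052] min [ 0.525 -0.226  0.047] max [ 0.541 -0.214  0.07 ]
top org [  0 228  13   3  38] [  6. 229.] [0.478 0.608 0.06 ] depth med [0.481 0.576 0.108] min [0.478 0.564 0.105] max [0.483 0.589 0.11 ]
top blue [213 134  55  80 705] [237.4 174.3] [0.598 0.155 0.03 ]
[... 1005 characters left out ...]
612 0.629 0.06 ] depth med [0.594 0.565 0.088] min [0.481 0.559 0.023] max [0.682 0.714 0.091]
side org [381 289   6   6  14] [383.2 291.5] [ 0.553 -0.217  0.06 ] depth med [ 0.56  -0.212  0.053] min [ 0.553 -0.219  0.05 ] max [ 0.564 -0.205  0.057]
side org [373 294   8  12  43] [376.3 299. ] [ 0.53  -0.222  0.06 ] depth med [ 0.528 -0.223  0.06 ] min [ 0.523 -0.227  0.051] max [ 0.544 -0.218  0.069]
side blue [  57  118   93   66 3745] [103.5 150.3] [0.352 0.662 0.03 ] depth med [0.342 0.565 0.056] min [ 0.245  0.555 -0.497] max [0.846 1.91  0.114]
side blue [244 187  71  35 960] [279.3 205.3] [0.594 0.14  0.03 ] depth med [0.6   0.136 0.025] min [0.517 0.096 0.01 ] max [0.682 0.204 0.047]
```

View pics/crop.png

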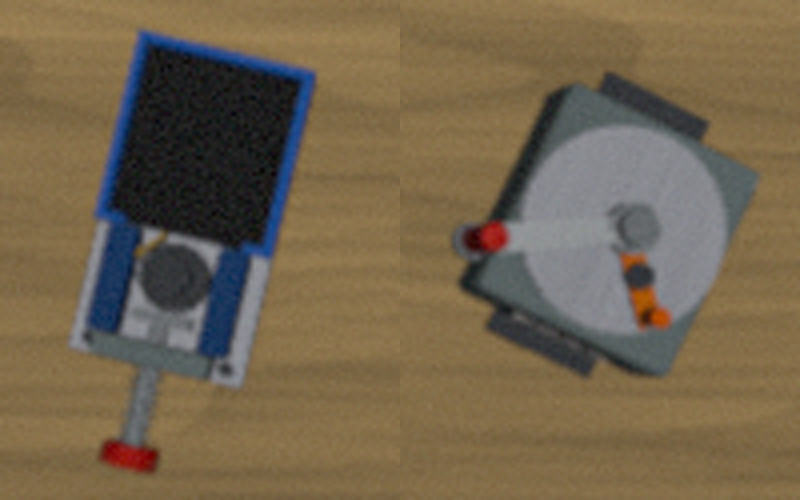

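```bash
python3 - <<'E'
from h import *
A=lambda c,ox,oy,w=0:[[ox+(x-w)/4-.375,oy+y/4-.375] for x,y in c]
t=on_plane("top",A([(140,33),(313,72),(98,217),(270,255)],190,125),.028)
print(t.round(4)); ex=(t[0]+t[1]-t[2]-t[3]);L=np.linalg.norm(ex)/2;ex/=np.linalg.norm(ex)
print("tray len,w",L,np.linalg.norm(t[0]-t[1]),np.linalg.norm(t[2]-t[3]),"ex",ex)
ey=np.array([-ex[1],ex[0],0]);c=t.mean(0)
k=on_plane("top",A([(129,457)],190,125),.038)[0]
hub=on_plane("top",A([(180,275)],190,125),.034)[0]
o=c-ex*.064; print("origin from tray",o,"knob in nest",(k-o)@ex,(k-o)@ey,"hub",(hub-o)@ex,(hub-o)@ey, "knob",k)
ch=on_plane("top",A([(140,33)],190,125),.028)
piv=on_plane("top",A([(637,226)],365,135,400),.07)[0];post=on_plane("top",A([(493,237)],365,135,400),.104)[0];peg=on_plane("top",A([(656,318)],365,135,400),.068)[0]
q=lambda v:(np.linalg.norm(v[:2]),np.degrees(np.arctan2(v[1],v[0]))%360)
print("tally",piv,post,peg,q(post-piv),q(peg-piv))
g=on_plane("top",A([(633,226+0)],365,135,400),.053)
# quadrant disc edges L,R,T,B at z .047-.053
E=on_plane("top",A([(522,226),(728,231),(625,126),(625,334)],365,135,400),.05);print("disc c",E[:,:2],((E.min(0)+E.max(0))/2))
E
```

```text
[[0.6817 0.1836 0.028 ]
 [0.6639 0.0956 0.028 ]
 [0.5879 0.2023 0.028 ]
 [0.5708 0.115  0.028 ]]
tray len,w 0.09537216516287382 0.08980206740896073 0.08893217729180337 ex [ 0.97984508 -0.19975892  0.        ]
origin from tray [0.5633534  0.16191039 0.028     ] knob in nest -0.09742228220976762 0.0009065382310582707 hub -0.0034325766512011227 -0.0031211685901526487 knob [0.46807574 0.18225962 0.038     ]
tally [ 0.57112706 -0.20869104  0.07      ] [ 0.56245107 -0.12901446  0.104     ] [ 0.52691567 -0.21956918  0.068     ] (np.float64(0.0801475567187531), np.float64(96.2144580947151)) (np.float64(0.04552999828537781), np.float64(193.82295559435198))
disc c [[ 0.57081871 -0.15840801]
 [ 0.57093796 -0.26209359]
 [ 0.62174261 -0.20924181]
 [ 0.51865138 -0.21098435]] [ 0.570197  -0.2102508  0.05     ]
```

```bash
cat > go.py <<'E'
import sys; from h import *
from scipy.spatial.transform import Rotation as Ro
def go(p,xdir):
    s=arm.get_state();R=np.array(s["tcp_rot"]);x=np.array([*xdir,0.]);x/=np.linalg.norm(x);z=np.array([0,0,-1.])
    T=np.c_[x,np.cross(z,x),z]
    print("at",s["tcp_pos"].round(4),"t",s["clock"],"F",s["contact_force"].round(1));print("shift",(R.T@(np.array(p)-s["tcp_pos"])/.4).round(4),"turn",(Ro.from_matrix(R.T@T).as_rotvec()/np.pi).round(4))
if __name__=="__main__":
    a=list(map(float,sys.argv[1:]));go(a[:3],a[3:5])
E
python3 -m pendant '-.884 -.519 .25 0 0 -.018 0;-.884 -.519 .25 0 0 -.018 0;-.884 -.519 .25 0 0 -.018 0;-.884 -.519 .25 0 0 -.018 0;-.884 -.519 .25 0 0 -.018 0'
python3 go.py .4164 .1919 .036 -.9798 .1998
```

```text
clock: 0.72
tcp_pos: [0.3424, 0.2665, 0.1787]
tcp_rot: [[-0.98, 0.2, 0.0], [0.2, 0.98, 0.0], [-0.0, 0.0, -1.0]]
contact_force: [0.6, 1.0, -0.3]
width: 0.001
gripper_force: 0.0
at [0.3424 0.2665 0.1787] t 0.725 F [ 0.6  1.  -0.3]
shift [-0.2185 -0.1459  0.3567] turn [0.     0.     0.0001]
```

```bash

python3 -m pendant '-.2185 -.146 .15 0 0 0 0;-.2185 -.146 .15 0 0 0 0;-.2185 -.146 .15 0 0 0 0;-.2185 -.146 .357 0 0 0 0;-.2185 -.146 .357 0 0 0 0'
python3 go.py .4164 .1919 .036 -.9798 .1998
```

```text
clock: 1.35
tcp_pos: [0.4127, 0.193, 0.0341]
tcp_rot: [[-0.98, 0.199, -0.005], [0.199, 0.98, -0.002], [0.004, -0.003, -1.0]]
contact_force: [0.4, 0.2, 0.2]
width: 0.001
gripper_force: 0.0
at [0.4127 0.193  0.0341] t 1.35 F [0.4 0.2 0.2]
shift [-0.0095 -0.0009 -0.0048] turn [-0.0008 -0.0014  0.0002]
```

```bash

python3 -m pendant '-.04 0 0 0 0 0 0;-.06 0 0 0 0 0 0;-.06 0 0 0 0 0 0'
python3 go.py .4164 .1919 .036 -.9798 .1998
python3 - <<'E'
from h import *
for n,(r,c) in {"top":(130,170),"side":(150,180)}.items():
    im,_=arm.grab_frame(n); globals()[n]=cv2.resize(im[r:r+130,c:c+130],None,fx=3,fy=3,interpolation=cv2.INTER_CUBIC)
cv2.imwrite("pics/c2.png",np.hstack([top,side]))
E
```

```text
clock: 1.72
tcp_pos: [0.4413, 0.1894, 0.0381]
tcp_rot: [[-0.98, 0.2, 0.004], [0.2, 0.98, 0.002], [-0.003, 0.002, -1.0]]
contact_force: [0.5, -0.2, -0.4]
width: 0.002
gripper_force: 0.0
at [0.4413 0.1894 0.0381] t 1.725 F [ 0.5 -0.2 -0.4]
shift [ 0.0621 -0.0064  0.005 ] turn [ 0.0008  0.0011 -0.0002]
```

View pics/c2.png

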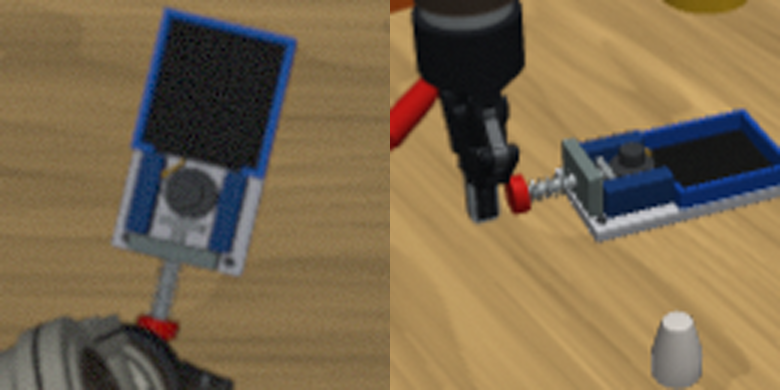

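```bash

python3 -m pendant '-.015 -.006 .005 0 0 0 0;-.03 -.006 .005 0 0 0 0;-.045 -.006 .005 0 0 0 0;-.06 -.006 .005 0 0 0 0;-.075 -.006 .005 0 0 0 0'
python3 -m pendant '-.015 0 0 0 0 0 0;-.03 0 0 0 0 0 0;-.045 0 0 0 0 0 0;-.058 0 0 0 0 0 0;-.058 0 0 0 0 0 0'
python3 go.py .4948 .1759 .036 -.9798 .1998

```

```text
clock: 2.45
tcp_pos: [0.4648, 0.1804, 0.0342]
tcp_rot: [[-0.98, 0.199, -0.007], [0.199, 0.98, 0.001], [0.007, -0.001, -1.0]]
contact_force: [-8.3, 2.0, 6.4]
width: -0.004
gripper_force: 4.2
clock: 3.08
tcp_pos: [0.4886, 0.1753, 0.0341]
tcp_rot: [[-0.98, 0.2, -0.005], [0.2, 0.98, -0.0], [0.005, -0.001, -1.0]]
contact_force: [-5.1, 0.8, 4.5]
width: -0.005
gripper_force: 2.9
at [0.4886 0.1753 0.0341] t 3.075 F [-5.1  0.8  4.5]
shift [-0.0149  0.0046 -0.0047] turn [-0.0004 -0.0015  0.    ]
```

```bash

python3 -m pendant '-.01 0 0 0 0 0 0;-.01 0 0 0 0 0 0'
python3 -m pendant '-.01 0 0 0 0 0 0;-.01 0 0 0 0 0 0'
python3 go.py .4948 .1759 .036 -.9798 .1998

```

```text
clock: 3.32
tcp_pos: [0.492, 0.1745, 0.0341]
tcp_rot: [[-0.98, 0.2, -0.006], [0.2, 0.98, -0.0], [0.005, -0.001, -1.0]]
contact_force: [-6.9, 0.7, 4.9]
width: 0.002
gripper_force: 3.3
clock: 3.58
tcp_pos: [0.4941, 0.1741, 0.034]
tcp_rot: [[-0.98, 0.199, -0.009], [0.199, 0.98, 0.001], [0.009, -0.001, -1.0]]
contact_force: [-11.6, 2.5, 8.7]
width: 0.0
gripper_force: 5.6
at [0.4941 0.1741 0.034 ] t 3.575 F [-11.6   2.5   8.7]
shift [-0.0007  0.0048 -0.0051] turn [-0.0004 -0.0029  0.0003]
```

```bash

python3 -m pendant '-.008 0 0 0 0 0 0;-.008 0 0 0 0 0 0;-.008 0 0 0 0 0 0'
python3 - <<'E'
from h import *
for n,(r,c) in {"top":(130,170),"side":(150,180)}.items():
    im,_=arm.grab_frame(n); globals()[n]=cv2.resize(im[r:r+130,c:c+150],None,fx=2.6,fy=2.6,interpolation=cv2.INTER_CUBIC)
cv2.imwrite("pics/c3.png",np.hstack([top,side]))
E
```

```text
clock: 3.95
tcp_pos: [0.4942, 0.174, 0.0338]
tcp_rot: [[-0.98, 0.198, -0.015], [0.198, 0.98, 0.002], [0.015, -0.001, -1.0]]
contact_force: [-17.5, 4.0, 14.7]
width: -0.004
gripper_force: 9.3
```

View pics/c3.png

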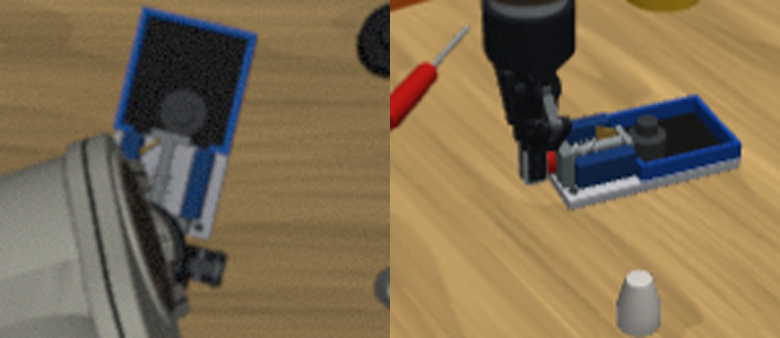

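The ejector is against its end stop and the hub stands upright in the tray (top crop px 183,110). I'll back off now.

```bash

python3 -m pendant '.03 0 0 0 0 0 0;.07 0 0 0 0 0 0;.11 0 0 0 0 0 0;.15 0 0 0 0 0 0;.19 0 0 0 0 0 0'
python3 -m pendant '0 0 -.2 0 0 0 0;0 0 -.35 0 0 0 0;0 0 -.35 0 0 0 0'
python3 go.py .562 -.095 .17 -.9798 .1998
python3 - <<'E'
from h import *
n="top"; im,d=arm.grab_frame(n)
h=cv2.cvtColor(im,cv2.COLOR_BGR2HSV)
m=(((h[...,0]<5)|(h[...,0]>174))&(h[...,1]>170)&(h[...,2]>60)).astype(np.uint8)
k,l,st,c=cv2.connectedComponentsWithStats(m)
for i in range(1,k):
    if st[i,4]>12: print(st[i],c[i])
E
```

```text
clock: 4.68
tcp_pos: [0.4273, 0.1889, 0.0348]
tcp_rot: [[-0.98, 0.2, 0.002], [0.2, 0.98, 0.0], [-0.002, 0.001, -1.0]]
contact_force: [-0.2, -0.9, 0.4]
width: -0.002
gripper_force: 0.0
clock: 5.05
tcp_pos: [0.4299, 0.19, 0.1795]
tcp_rot: [[-0.98, 0.2, 0.01], [0.2, 0.98, 0.004], [-0.009, 0.006, -1.0]]
contact_force: [-0.5, -0.5, -1.2]
width: 0.001
gripper_force: 0.0
at [0.4299 0.19   0.1795] t 5.05 F [-0.5 -0.5 -1.2]
shift [-0.4658 -0.6323  0.0243] turn [0.0019 0.0028 0.    ]
[384 190   7   8  37] [387.21621622 193.56756757]
[119 216  35  42 495] [136.03636364 236.52929293]
[216 236  13   7  60] [222.03333333 238.68333333]
[517 385  43  35 850] [540.23882353 406.45529412]
```

```bash

python3 -m pendant '0 -.3 0 0 0 .3 0;0 -.45 0 0 0 .3 0;-.2 -.63 0 0 0 .3 0;-.4 -.7 0 0 0 .3 0;-.5 -.7 0 0 0 .3 0'
python3 go.py .607 -.124 .17 .994 .108

```

```text
clock: 5.72
tcp_pos: [0.5125, -0.0824, 0.1742]
tcp_rot: [[-0.412, 0.911, 0.001], [0.911, 0.412, -0.0], [-0.0, 0.0, -1.0]]
contact_force: [1.4, 0.6, 0.6]
width: -0.001
gripper_force: 0.0
at [ 0.5125 -0.0824  0.1742] t 5.725 F [1.4 0.6 0.6]
shift [-0.1921  0.1724  0.0107] turn [ 2.000e-04 -0.000e+00  6.006e-01]
```

```bash

python3 -m pendant '-.19 .17 .01 0 0 .6 0;-.19 .17 .01 0 0 .6 0;-.19 .17 .01 0 0 .6 0;-.19 .17 .01 0 0 .6 0;-.19 .17 .01 0 0 .6 0'
python3 -m pendant '0 0 0 0 0 .303 0;0 0 0 0 0 .303 0;0 0 0 0 0 .303 0;0 0 0 0 0 .303 0;0 0 0 0 0 .303 0'
python3 -m pendant '0 0 0 0 0 0 0;0 0 0 0 0 0 0;0 0 0 0 0 0 0'
python3 go.py .607 -.124 .094 .994 .108

```

```text
clock: 6.35
tcp_pos: [0.6055, -0.1209, 0.1691]
tcp_rot: [[0.49, 0.872, -0.001], [0.872, -0.49, -0.0], [-0.001, -0.001, -1.0]]
contact_force: [0.0, -0.4, -0.3]
width: -0.001
gripper_force: 0.0
clock: 6.98
tcp_pos: [0.6055, -0.1207, 0.1694]
tcp_rot: [[0.993, 0.121, -0.001], [0.121, -0.993, -0.0], [-0.001, 0.0, -1.0]]
contact_force: [-0.6, 0.1, -0.3]
width: 0.002
gripper_force: 0.0
clock: 7.35
tcp_pos: [0.6057, -0.1209, 0.1703]
tcp_rot: [[0.992, 0.129, -0.0], [0.129, -0.992, -0.0], [-0.0, 0.0, -1.0]]
contact_force: [-0.3, -0.2, 0.9]
width: 0.001
gripper_force: 0.0
at [ 0.6057 -0.1209  0.1703] t 7.35 F [-0.3 -0.2  0.9]
shift [0.0023 0.0082 0.1907] turn [0.     0.0001 0.0067]
```

```bash
cat > arc.py <<'E'
from go import *
def arc(*angs):
    for a in angs:
        th=np.radians(96.2+a);u=np.array([np.cos(th),np.sin(th)]);t=np.array([-u[1],u[0]])
        p=np.array([.5711,-.2087])+.08*u-.018*t; print(a); go([*p,.094],-t)
if __name__=="__main__":
    s=arm.get_state();v=s["tcp_pos"][:2]-[.5711,-.2087];print("q6",s["q"][5],"tau1",s["tau"][0]);R=s["tcp_rot"];
    print("lever est",np.degrees(np.arctan2(*(v-.018*R[:2,0])[::-1]))%360-96.2, "r",np.linalg.norm(v-.018*R[:2,0]))
    arc(*map(float,sys.argv[1:]))
E
python3 -m pendant '.002 .008 .1 0 0 .007 0;.002 .008 .19 0 0 .007 0;.002 .008 .19 0 0 .007 0;.002 .008 .19 0 0 .007 0'
python3 arc.py 0 10 20 30
```

```text
clock: 7.85
tcp_pos: [0.6078, -0.1242, 0.0957]
tcp_rot: [[0.994, 0.106, 0.002], [0.106, -0.994, -0.0], [0.002, 0.001, -1.0]]
contact_force: [0.8, -0.6, 0.7]
width: -0.002
gripper_force: 0.0
q6 2.8338729431806353 tau1 -0.017171468934975564
lever est -19.00731907523557 r 0.08474028485927376
0.0
at [ 0.6078 -0.1242  0.0957] t 7.85 F [ 0.8 -0.6  0.7]
shift [-0.069   0.0003  0.0042] turn [ 0.0002 -0.0005 -0.0006]
10.0
at [ 0.6078 -0.1242  0.0957] t 7.85 F [ 0.8 -0.6  0.7]
shift [-0.1044 -0.0044  0.0042] turn [ 0.0002 -0.0005 -0.0562]
20.0
at [ 0.6078 -0.1242  0.0957] t 7.85 F [ 0.8 -0.6  0.7]
shift [-0.1401 -0.0028  0.0041] turn [ 0.0003 -0.0005 -0.1117]
30.0
at [ 0.6078 -0.1242  0.0957] t 7.85 F [ 0.8 -0.6  0.7]
shift [-0.175   0.0048  0.0041] turn [ 0.0003 -0.0005 -0.1673]
```

```bash

python3 -m pendant '-.04 0 .004 0 0 0 0;-.069 0 .004 0 0 -.001 0;-.104 -.004 .004 0 0 -.056 0;-.14 -.003 .004 0 0 -.112 0;-.175 .005 .004 0 0 -.167 0'
python3 arc.py 30 38 46 54 60
```

```text
clock: 8.48
tcp_pos: [0.5396, -0.1323, 0.0949]
tcp_rot: [[0.803, 0.596, 0.006], [0.596, -0.803, 0.002], [0.006, 0.002, -1.0]]
contact_force: [3.5, 3.1, -0.7]
width: 0.001
gripper_force: 2.5
q6 2.261436833715868 tau1 -1.8639669567346573
lever est 28.77901326510832 r 0.08016437934553733
30.0
at [ 0.5396 -0.1323  0.0949] t 8.475 F [ 3.5  3.1 -0.7]
shift [-0.0043  0.0006  0.0023] turn [ 0.0007 -0.002   0.002 ]
38.0
at [ 0.5396 -0.1323  0.0949] t 8.475 F [ 3.5  3.1 -0.7]
shift [-0.0325 -0.0039  0.0022] turn [ 0.0008 -0.002  -0.0425]
46.0
at [ 0.5396 -0.1323  0.0949] t 8.475 F [ 3.5  3.1 -0.7]
shift [-0.0611 -0.0044  0.002 ] turn [ 0.001  -0.0019 -0.0869]
54.0
at [ 0.5396 -0.1323  0.0949] t 8.475 F [ 3.5  3.1 -0.7]
shift [-0.0895 -0.0009  0.0018] turn [ 0.0011 -0.0018 -0.1314]
60.0
at [ 0.5396 -0.1323  0.0949] t 8.475 F [ 3.5  3.1 -0.7]
shift [-0.1103  0.0043  0.0017] turn [ 0.0012 -0.0018 -0.1647]
```

```bash

python3 -m pendant '-.032 -.004 .002 0 0 -.042 0;-.061 -.004 .002 0 0 -.087 0;-.09 -.001 .002 0 0 -.131 0;-.11 .004 .002 0 0 -.165 0;-.11 .004 .002 0 0 -.165 0'
python3 arc.py 66 71 74 77
```

```text
clock: 9.1
tcp_pos: [0.5046, -0.1601, 0.0943]
tcp_rot: [[0.41, 0.912, 0.005], [0.912, -0.41, 0.001], [0.003, 0.004, -1.0]]
contact_force: [2.3, 4.6, 3.6]
width: 0.0
gripper_force: 2.5
q6 1.6847133933990772 tau1 -2.955767959356308
lever est 60.27067153820006 r 0.08056803115737766
66.0
at [ 0.5046 -0.1601  0.0943] t 9.1 F [2.3 4.6 3.6]
shift [-0.0202 -0.0024  0.0008] turn [ 0.0014 -0.0009 -0.0356]
71.0
at [ 0.5046 -0.1601  0.0943] t 9.1 F [2.3 4.6 3.6]
shift [-0.0381 -0.0035  0.0007] turn [ 0.0015 -0.0009 -0.0634]
74.0
at [ 0.5046 -0.1601  0.0943] t 9.1 F [2.3 4.6 3.6]
shift [-0.0488 -0.0035  0.0007] turn [ 0.0015 -0.0008 -0.0801]
77.0
at [ 0.5046 -0.1601  0.0943] t 9.1 F [2.3 4.6 3.6]
shift [-0.0595 -0.0029  0.0006] turn [ 0.0015 -0.0008 -0.0967]
```

```bash

python3 -m pendant '-.02 -.002 0 0 0 -.036 0;-.038 -.003 0 0 0 -.063 0;-.049 -.003 0 0 0 -.08 0;-.059 -.003 0 0 0 -.097 0;-.059 -.003 0 0 0 -.097 0'
python3 arc.py 79 81 83
```

```text
clock: 9.72
tcp_pos: [0.4934, -0.1809, 0.0934]
tcp_rot: [[0.118, 0.993, 0.003], [0.993, -0.118, 0.001], [0.002, 0.003, -1.0]]
contact_force: [0.4, 5.0, 4.4]
width: 0.0
gripper_force: 2.7
q6 1.336520215196315 tau1 -2.9647600650787354
lever est 76.69508753746273 r 0.08043712380031198
79.0
at [ 0.4934 -0.1809  0.0934] t 9.725 F [0.4 5.  4.4]
shift [-0.0081 -0.0003 -0.0014] turn [ 0.0009 -0.0005 -0.011 ]
81.0
at [ 0.4934 -0.1809  0.0934] t 9.725 F [0.4 5.  4.4]
shift [-0.0151 -0.0015 -0.0014] turn [ 0.0009 -0.0005 -0.0221]
83.0
at [ 0.4934 -0.1809  0.0934] t 9.725 F [0.4 5.  4.4]
shift [-0.0222 -0.0025 -0.0014] turn [ 0.0009 -0.0005 -0.0332]
```

Spring load only so far (about 5 N). I'll step in small increments until the stop shows.

```bash

python3 -m pendant '-.008 0 0 0 0 -.011 0;-.008 0 0 0 0 -.011 0'
python3 -m pendant '-.007 0 0 0 0 -.011 0;-.007 0 0 0 0 -.011 0'
python3 arc.py 83 85
```

```text
clock: 9.98
tcp_pos: [0.4924, -0.1838, 0.0931]
tcp_rot: [[0.084, 0.996, 0.002], [0.996, -0.084, 0.002], [0.002, 0.002, -1.0]]
contact_force: [0.4, 6.7, 4.4]
width: -0.001
gripper_force: 2.8
clock: 10.22
tcp_pos: [0.4917, -0.1864, 0.0929]
tcp_rot: [[0.049, 0.999, 0.001], [0.999, -0.049, 0.002], [0.002, 0.0, -1.0]]
contact_force: [-1.6, 6.7, 5.4]
width: 0.001
gripper_force: 2.9
q6 1.2566071019432015 tau1 -2.754034548997879
lever est 80.7495819550709 r 0.08037362925106688
83.0
at [ 0.4917 -0.1864  0.0929] t 10.225 F [-1.6  6.7  5.4]
shift [-0.0079 -0.0005 -0.0027] turn [ 0.0002 -0.0006 -0.0112]
85.0
at [ 0.4917 -0.1864  0.0929] t 10.225 F [-1.6  6.7  5.4]
shift [-0.0149 -0.0017 -0.0027] turn [ 0.0002 -0.0006 -0.0224]
```

```bash

python3 -m pendant '-.007 0 0 0 0 -.011 0;-.007 0 0 0 0 -.011 0'
python3 -m pendant '-.006 0 0 0 0 0 0;-.006 0 0 0 0 0 0'
python3 arc.py 85
```

```text
clock: 10.48
tcp_pos: [0.4911, -0.1891, 0.0927]
tcp_rot: [[0.015, 1.0, -0.001], [1.0, -0.015, 0.002], [0.002, -0.001, -1.0]]
contact_force: [-1.9, 6.4, 4.9]
width: 0.004
gripper_force: 2.9
clock: 10.72
tcp_pos: [0.4909, -0.1914, 0.0927]
tcp_rot: [[0.015, 1.0, -0.001], [1.0, -0.015, 0.002], [0.002, -0.001, -1.0]]
contact_force: [-1.4, 5.2, 4.2]
width: -0.002
gripper_force: 3.0
q6 1.2129636449252474 tau1 -2.6417239755392075
lever est 84.28518317871062 r 0.0804623714709858
85.0
at [ 0.4909 -0.1914  0.0927] t 10.725 F [-1.4  5.2  4.2]
shift [-0.0025 -0.0004 -0.0034] turn [-0.0003 -0.0008 -0.0114]
```

```bash

python3 -m pendant '-.006 0 0 0 0 -.011 0;-.006 0 0 0 0 -.011 0'
python3 -m pendant '-.005 0 0 0 0 0 0;-.005 0 0 0 0 0 0'
python3 arc.py 87
```

```text
clock: 10.98
tcp_pos: [0.4904, -0.1923, 0.0926]
tcp_rot: [[-0.021, 1.0, -0.002], [1.0, 0.021, 0.006], [0.006, -0.001, -1.0]]
contact_force: [-3.3, 10.5, 7.1]
width: 0.003
gripper_force: 5.2
clock: 11.22
tcp_pos: [0.4903, -0.1928, 0.0926]
tcp_rot: [[-0.021, 1.0, -0.002], [1.0, 0.021, 0.009], [0.009, -0.002, -1.0]]
contact_force: [-2.5, 14.0, 7.6]
width: 0.002
gripper_force: 7.2
q6 1.1707010475152635 tau1 -6.513008773326874
lever est 85.31811012142522 r 0.08039796874032179
87.0
at [ 0.4903 -0.1928  0.0926] t 11.225 F [-2.5 14.   7.6]
shift [-0.0059 -0.0004 -0.0035] turn [-0.0005 -0.0028 -0.0109]
```

Stop felt at about 85°, which is the peg plus bar geometry I expected. I'll hold, then release.

```bash

python3 -m pendant '0 0 0 0 0 0 0;0 0 0 0 0 0 0;0 0 0 0 0 0 0;0 0 0 0 0 0 0'
python3 -m pendant '.03 0 0 0 0 0 0;.07 -.02 0 0 0 0 0;.12 -.06 0 0 0 0 0;.17 -.12 0 0 0 0 0;.22 -.2 0 0 0 0 0'
python3 -m pendant '0 -.05 -.1 0 0 0 0;0 -.1 -.2 0 0 0 0;0 -.2 -.3 0 0 0 0;0 -.2 -.3 0 0 0 0;0 -.2 -.3 0 0 0 0'
python3 -m pendant '0 0 0 0 0 0 0;0 0 0 0 0 0 0;0 0 0 0 0 0 0;0 0 0 0 0 0 0'
python3 - <<'E'
from h import *
for n,(r,c) in {"top":(120,190),"side":(150,200)}.items():
    im,_=arm.grab_frame(n); globals()[n]=cv2.resize(im[r:r+170,c:c+270],(399,252),interpolation=cv2.INTER_CUBIC)
cv2.imwrite("pics/c4.png",np.hstack([top,side]))
E
```

```text
clock: 11.72
tcp_pos: [0.4904, -0.1928, 0.0926]
tcp_rot: [[-0.022, 1.0, -0.002], [1.0, 0.022, 0.008], [0.008, -0.002, -1.0]]
contact_force: [-2.4, 14.7, 7.5]
width: 0.003
gripper_force: 7.1
clock: 12.35
tcp_pos: [0.4089, -0.1109, 0.0922]
tcp_rot: [[-0.019, 1.0, 0.0], [1.0, 0.019, -0.002], [-0.002, 0.0, -1.0]]
contact_force: [0.3, -0.0, 0.8]
width: 0.003
gripper_force: 0.0
clock: 12.98
tcp_pos: [0.3296, -0.1129, 0.212]
tcp_rot: [[-0.02, 1.0, 0.001], [1.0, 0.02, -0.001], [-0.001, 0.001, -1.0]]
contact_force: [-0.2, 0.1, -1.1]
width: -0.0
gripper_force: 0.0
clock: 13.48
tcp_pos: [0.3296, -0.1126, 0.2117]
tcp_rot: [[-0.021, 1.0, -0.001], [1.0, 0.021, 0.0], [0.0, -0.001, -1.0]]
contact_force: [-0.1, -0.3, 0.7]
width: -0.003
gripper_force: 0.0
```

View pics/c4.png

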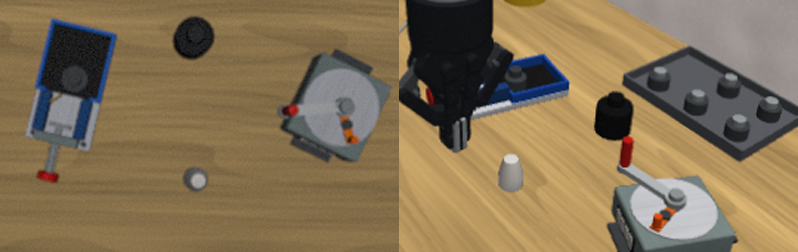

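The picture shows the lever back at rest (post at px 290,112), the ejector out (48,177), and the hub upright in the tray (73,77). I'll check the hub's position, then hand in.

```bash
python3 - <<'E'
from h import *
p=on_plane("top",[[190+74*270/399,120+77*170/252]],.046)[0]
v=p-[.5634,.1619,p[2]];ex=np.array([.9798,-.1998,0]);x=v@ex;y=v@[.1998,.9798,0];print(x,y)
if x>.037: print(arm.sign_off())
E
```

```text
0.03994301429958379 -0.005346596876379415
the job is handed in; nothing more can be done
None
```

The job is handed in: the hub stands upright in the catch tray about 40 mm out (34 needed), the ejector sprang back, and the lever was held on its stop peg (about 14 N at the post) and is back at rest; the judge's verdict wasn't shown.

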